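# Hold the enabling lever of a glass crack-check lamp

### The job

Stand the slim, straight-sided glass adapter upright in the middle of the narrow post of the crack-check stand, setting it down rather than dropping it, and let go of it. Then press the lamp's spring-loaded enabling lever down to about half of its travel, never near the bottom where it trips, and keep it there: the program finishes while the robot is still holding the lever halfway down. Do not tip the adapter over and leave the other things on the bench where they are.

Things in the scene. Friction and masses are not known exactly. Their poses are not given: they have to be found in the camera images.
- adapter: Slim glass adapter, upright, 128 mm tall, 85 to 170 g; origin under its foot, z along its axis. Foot 44 mm across; straight clear body 38 mm across up to 60 mm; neck 18 mm across at 72 to 88 mm; above it a frosted cone 26 mm across at 88 mm, 23 mm at the top: grip it there. It starts in one of three places shared with the bulb and the stopper.
- post_top (a point): Centre of the top of the stand's narrow round post, z up; the adapter's foot goes here. Black rubber top, 34 mm across (narrower than the foot), 90 mm above the bench.
- stand: Fixed crack-check stand; origin under the post, on the bench. Round base 110 mm across, 14 mm high. A stubby black lamp, up to 105 mm above the bench, leans towards the post from the stand's +x (far) side, nearest part about 75 mm from the post's axis. Stand left and lever right, or the reverse.
- enable (a joint): Enabling lever, rad: 0 at rest (up), grows as it is pressed down, stop at 0.55; halfway is 0.275; it trips near the bottom (past 0.45). A spring always returns it to 0: pushing at the pad takes about 3 N at the start, 8 N halfway, 13 N at the stop.
- paddle_top (a point): Centre of the upper face of the round black pad, 44 mm across, at the lever's free end; moves with it. z square to the pad; x along the bar from pad to hinge (away from the robot, within 0.5 rad). About 144 mm above the bench at rest (lever sloping up 0.3 rad to the pad), 109 mm halfway (lever nearly level), 74 mm at the stop.
- lever_hinge (a point): Point on the lever's hinge axis, 100 mm above the bench; the bar is steel and the pad's centre is 130 mm from it.
- control: Fixed grey lever stand; origin under the middle of its base plate, 180 mm (x) by 90 mm, 20 mm high. Two cheeks carry the hinge 60 mm to its +x (far) side and end 120 mm above the bench; the pad is about 70 mm to its -x side.
- bulb: Bystander: glass piece with a round bulb 60 mm across, 100 mm tall, foot 44 mm; origin under its foot.
- stopper: Bystander: small glass stopper standing on its head, 52 mm tall, 36 mm across; origin under it.
- jar: Bystander: closed amber jar, 66 mm across, 85 mm tall; origin under it.
- corkring: Bystander: cork ring lying flat, 90 mm across, 25 mm high; origin under its centre.
- brush: Bystander: brush lying on the bench near the robot; origin under its middle.
Things that resemble listed ones, but are neither listed nor needed, are in the scene too. What is shaped like the adapter but brown is not meant.

How it is judged:
On the way, in this order (a step that is already met when the one before it is completed fails the run):
1. the adapter stands upright in the middle of the post, let go (horizontal distance between adapter and post_top below 0.01 m and z of adapter in the frame of post_top between -0.004 and 0.005 m and angle between adapter's own z axis and vertical below 0.1 rad and linear speed of adapter below 0.02 m/s and contact force between each of the arm, the fingers and adapter below 0.05 N), for 0.2 s.
2. then the robot holds the enabling lever about halfway down (value of joint enable between 0.19 and 0.36 rad and velocity of joint enable between -0.1 and 0.1 rad/s and contact force between any of the arm, the fingers and enable above 2 N), for 0.2 s.
At the end, for the whole second after the job is handed in: The adapter stands upright (within 0.1 rad) and at rest on the post, its foot within 10 mm of the post's axis and 5 mm of its top, untouched by the robot, while the robot presses on the lever with more than 2 N and keeps it still at 0.19 to 0.36 rad of its 0.55 rad travel (all of step 1 and all of step 2); the arm keeps its last pose, push and grip.
It fails at once if the lever is pressed past 0.45 rad, near the bottom, and trips (value of joint enable above 0.45 rad).
It fails at once if the adapter is tipped over (angle between adapter's own z axis and vertical above 0.7 rad).
It fails at once if the adapter is dropped onto the post: let go with its foot more than 15 mm above the top (horizontal distance between adapter and post_top below 0.03 m and z of adapter in the frame of post_top above 0.015 m and contact force between each of the fingers, the arm and adapter below 0.05 N).
It fails at once if another thing on the bench is moved by more than 30 mm (distance of any of bulb, stopper, jar, corkring, brush from where it was at the start of the episode above 0.03 m).
It also fails if it takes over 51 s, if anything falls off the work surface, if the arm or the gripper's body presses on something with over 40 N, if the wrist force passes 120 N, or if a joint passes its speed limit or range.

### The arm

A 6-joint arm with a two-finger parallel gripper is mounted at the origin on the work surface. World frame = base frame: x ahead of the robot, y to its left, z up, the work surface at z = 0. Lengths are in m, angles in rad, forces in N, time in s.
With the tool pointing down it reaches from about 0.3 to 0.875 m from the base axis. Payload 6.4 kg.
Tool frame: the origin (TCP) lies midway between the tips of the shut fingers; the grasp point (between the pads) lies ctrl.grip_point_offset behind it (ctrl.grip_point_offset is the distance from the TCP to the grasp point, in m); z points along the fingers, y is the direction in which the jaws open and shut (so a half turn about z gives the same grasp; the last joint's range is limited). The gripper opens to 85 mm and grips with 20 to 120 N. Pads are 22 mm wide; open, the fingers measure 114 mm over their backs; the gripper's body (76 mm by 85 mm) begins 54 mm behind the grasp point. The pads swing forward as they close: fully open they stand 13 mm farther back than shut.
Start: joints at [-1.485, 0.181, 1.607, -0, 1.354, -0.206], TCP at [0.165, -0.551, 0.231] pointing down, gripper open.
Joint ranges: [-2.99, 2.99], [-0.89, 2.07], [0.3, 2.58], [-1.14, 4.28], [0, 2.63], [-3.12, 3.12]. Speed limits (rad/s): [2.57, 2.57, 3.01, 3.14, 3.14, 3.14].

### API

Orientations are given as a unit quaternion [w, x, y, z].
In Python, from bench import ctrl, viewer gives the robot as it stands.
- The arm moves only by the shell command python3 -m handwheel 'ROWS' [OPENING]. ROWS is JSON, a list of rows, each an object with "travel": the shift along the tool's x, y, z as a fraction of full scale, a list of three; "dr": the turn, a rotation vector about the tool's x, y, z as a fraction of full scale, a list of three. A call has 1 to 20 rows; each row shifts and turns the pose as measured when the row begins, along the tool's axes as they then stand; what a row does not reach is not made up. Full scale, the value 1, is 150 mm for a shift and 30 degrees for a turn. A row lasts 1/12 s, in which the tool goes at most 41.7 mm and 7.16 degrees, less where a joint would pass 70% of its speed; a pose out of reach is approached as far as the arm can. A call with a number of a shift or a turn outside -1 to 1 is refused whole. A call with a gripper value outside its range is refused whole. OPENING is the opening, from -1 (shut) to 1 (fully open), set as the call begins (- or left out, the last holds). The fingers move at their own pace and stop on an object; the grip force is fixed at half the most. Time passes only in rows, so rows that do not move let the fingers close. It gives the time, the measured TCP pose, the force and the opening at its end, in the units of the state.
- ctrl.get_obs(): the state, without advancing time (a new reading comes with each control period).
- viewer.camera(name): name is "side" or "top" or "wrist"; returns the picture (480x640x3 uint8, red, green, blue); there is no depth.
- viewer.get_calibration(name): a dict with "camera_matrix" (3x3 intrinsics, pixels), "k1" (the pictures are not rectified: a ray, as slopes to the right and down, at radius r is drawn at 1 + k1 r^2 times it, then the intrinsics apply), "R" (3x3) and "t" (3): a world point X has camera coordinates R X + t. Camera axes: x right, y down, z forward; pixel columns grow to the right and rows downward; lengths in m; the calibration is good to about 2 mm. A picture is of the moment at which its call begins: read the wrist's pose just before it. get_calibration takes no time and is no camera call; for the wrist camera it gives the pose at the moment of the call.
- ctrl.hand_in(): hands the job in, once; it reports no verdict.
The state is a dict: "time_s": time; "q": joint angles; "dq": joint speeds; "joint_efforts": joint torques, N m; "eef_pos": TCP position; "eef_rot": TCP orientation; "wrist_force": force on the tool from outside, world axes, zero at the start; "torque": the same for the moment, N m; "opening": opening from 0.0 (shut) to 1.0 (fully open).
Only numpy, scipy, OpenCV 4.12 (cv2) and the standard library are available. Lean on these libraries where they do the work, as an engineer would, in place of code of your own. Each camera call takes 0.05 s, during which the arm holds its last target. There are 200 camera calls.

## Working session

There is one attempt and no reset: what is moved stays moved. The work goes in short steps, Python scripts to look and compute and a shell command to move; the robot and the scene stay as the last step left them, time stands still between calls to the robot, and variables do not carry over. Pictures are saved under pics/ and viewed, about 8 in all and at most 12, crops included, and the job is handed in when it is done.

```bash
ls; mkdir -p pics; python3 - <<'E'
from bench import ctrl, viewer
import cv2
for n in("top","side"):
    cv2.imwrite(f"pics/{n}0.png",viewer.camera(n)[:,:,::-1])
    c=viewer.get_calibration(n); print(n,c)
print(ctrl.get_obs(), ctrl.grip_point_offset)
E
```

```text
pics
top {'camera_matrix': array([[450.09373269,   0.        , 313.96599453],
       [  0.        , 450.09373269, 239.07870818],
       [  0.        ,   0.        ,   1.        ]]), 'k1': -0.10578864109718558, 'R': array([[ 0.02374542, -0.99964719,  0.01190195],
       [-0.99240412, -0.02500749, -0.12045198],
       [ 0.12070712, -0.00895136, -0.99264781]]), 't': array([-0.00350054,  0.53572737,  1.06147184])}
side {'camera_matrix': array([[531.97046153,   0.        , 320.5926276 ],
       [  0.        , 531.97046153, 241.76845181],
       [  0.        ,   0.        ,   1.        ]]), 'k1': -0.022594273870605943, 'R': array([[-0.96286302, -0.26995871, -0.00413417],
       [-0.13486137,  0.49416313, -0.85884528],
       [ 0.23389572, -0.82639282, -0.51221841]]), 't': array([0.52556909, 0.17236377, 1.05659642])}
{'time_s': 0.1, 'q': array([-1.48530454e+00,  1.81463971e-01,  1.60789417e+00, -3.66712622e-06,
        1.35376577e+00, -2.06285742e-01]), 'dq': array([ 0.0010226 , -0.00297646, -0.00145282,  0.00011413,  0.00033084,
        0.00037369]), 'joint_efforts': array([ 1.34928996e-03, -4.45873618e+01, -3.52236843e+01, -2.68224721e-04,
        4.14258800e-03, -3.45106749e-06]), 'eef_pos': array([ 0.16538342, -0.55020283,  0.23048248]), 'eef_rot': array([-7.64339222e-04,  9.89376748e-01,  1.45372161e-01,  4.44264739e-05]), 'wrist_force': array([ 0.02587838, -0.04047131, -0.04793294]), 'torque': array([-0.02944237,  0.00492748, -0.00305043]), 'opening': 0.9959033012733498} 0.0187
```

View pics/top0.png

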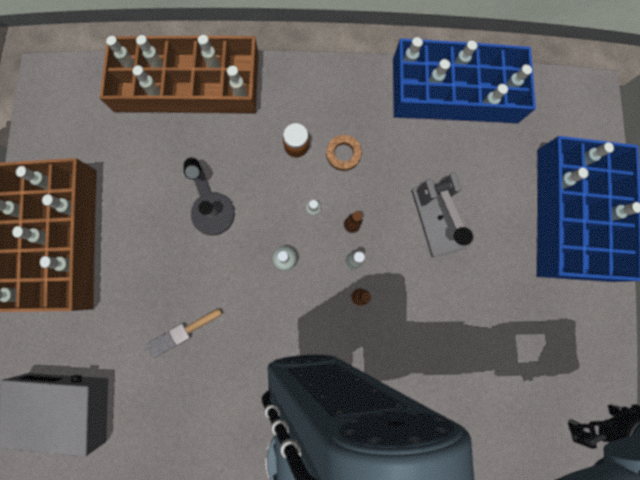

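View pics/side0.png

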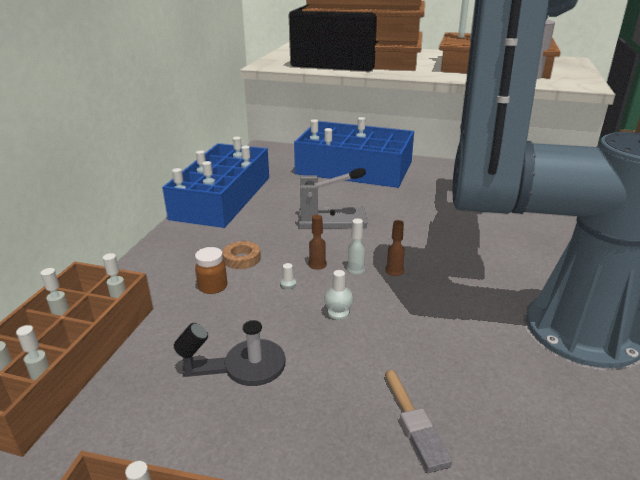

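The clear pieces are:
- **Slim adapter:** top (358,258), side (357,245).
- **Round bulb:** top (284,257), side (339,295).
- **Small stopper:** top (313,207), side (288,277).

The two brown lookalikes are at top (354,221) and (361,296). The slim clear one fits the description. I'll confirm it in a crop that also shows the post and pad.

```bash
cat > h.py <<'E'
import numpy as np, cv2
from bench import ctrl, viewer
def ray(n,uv,c=None):
    c=c or viewer.get_calibration(n); K=c["camera_matrix"]
    d=np.array([(uv[0]-K[0,2])/K[0,0],(uv[1]-K[1,2])/K[1,1]])
    s=d.copy()
    for _ in range(20): s=d/(1+c["k1"]*(s@s))
    R=np.array(c["R"]); return -R.T@c["t"], R.T@np.r_[s,1]
def plane(n,uv,z,c=None):
    o,d=ray(n,uv,c); return o+d*(z-o[2])/d[2]
def tri(a,b):
    (o1,d1),(o2,d2)=ray("top",a),ray("side",b)
    k=np.linalg.lstsq(np.c_[d1,-d2],o2-o1,rcond=None)[0]
    p,q=o1+k[0]*d1,o2+k[1]*d2
    return (p+q)/2,np.linalg.norm(p-q)
def proj(n,X,c=None):
    c=c or viewer.get_calibration(n); p=np.array(c["R"])@X+c["t"]; s=p[:2]/p[2]
    s=s*(1+c["k1"]*(s@s)); K=c["camera_matrix"]; return s*K[0,0]+K[:2,2]
E
python3 - <<'E'
import cv2,numpy as np
t=cv2.imread('pics/top0.png');s=cv2.imread('pics/side0.png')
def cr(im,x,y,w,h,f): return cv2.resize(im[y:y+h,x:x+w],None,fx=f,fy=f,interpolation=cv2.INTER_CUBIC)
a=np.hstack([cr(s,315,205,100,75,4),cr(t,310,210,100,75,4)])
b=np.hstack([cr(t,170,180,80,60,3.34)[:200,:266],cr(s,225,315,80,60,3.34)[:200,:267],cr(t,410,195,80,60,3.34)[:200,:267]])
c=np.vstack([a,b[:, :800]]);print(c.shape);cv2.imwrite('pics/crop1.png',c)
E
```

```text
(500, 800, 3)
```

View pics/crop1.png

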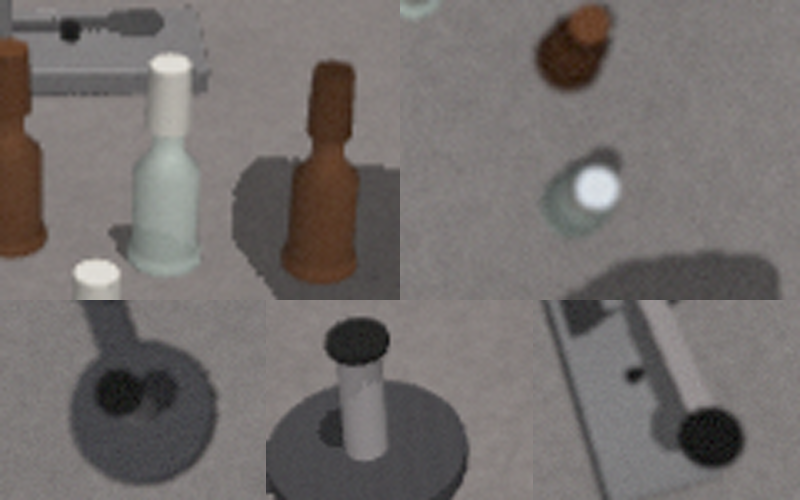

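The crop confirms the adapter: clear, straight body, white frosted cone, and its top at about (359.5,257) in the top view. The post cap is at top (205.6,207.8) and side (252.5,327.3), and the pad is at top (463,236). Next I'll measure with masks.

```bash
python3 - <<'E'
from h import *
t=cv2.imread('pics/top0.png');s=cv2.imread('pics/side0.png')
def blob(im,x,y,r,lo,hi):
    g=cv2.cvtColor(im,cv2.COLOR_BGR2GRAY)[y-r:y+r,x-r:x+r]; m=((g>=lo)&(g<=hi)).astype(np.uint8)
    n,l,st,c=cv2.connectedComponentsWithStats(m)
    k=1+np.argmin([np.linalg.norm(q-r) if a>15 else 99 for q,a in zip(c[1:],st[1:,4])])
    return c[k]+[x-r,y-r], st[k]+[x-r,y-r,0,0,0]
np.set_printoptions(precision=4,suppress=True)
print('cone',*(a:=blob(t,359,257,12,190,255))); p=plane("top",a[0],.128);print(p)
print('side cone',*(b:=blob(s,357,229,16,160,255))); print(tri(a[0],[b[0][0],b[1][1]+2]))
print('post',*(a:=blob(t,206,208,12,0,35))); P=plane("top",a[0],.09);print(P)
print('post side',*(b:=blob(s,252,327,14,0,40))); print(plane("side",b[0],.09),tri(a[0],b[0]))
print('pad',*(a:=blob(t,463,236,14,0,40))); p2=plane("top",a[0],.142);print(p2)
print('pad side',*(b:=blob(s,358,174,12,0,45))); print(tri(a[0],b[0]))
# lookups
for n,uv,z in[("bulb",(283,256),.1),("stopper",(313,204),.052),("brownA",(357,215),.128),("brownB",(361,293),.128),("jar",(295,132),.085),("cork",(344,153),.025),("lamp",(193,167),.1),("hinge end",(436,185),.1)]: print(n,plane("top",uv,z))
for uv in[(352,225),(361,297)]: print(plane("top",uv,0.01))
print(plane("side",(357,268),0.0))
E
```

```text
cone [358.8382 256.75  ] [355 253   9   9  68]
[ 0.4872 -0.0897  0.128 ]
side cone [357.6833 229.9556] [352 218  11  27 180]
(array([ 0.4861, -0.0897,  0.129 ]), np.float64(0.001970770427385205))
post [205.5037 207.2519] [199 201  15  13 135]
[0.597  0.2646 0.09  ]
post side [252.1905 327.375 ] [244 321  18  13 168]
[0.5931 0.2711 0.09  ] (array([0.5969, 0.2655, 0.0849]), np.float64(0.0021273500137433446))
pad [462.7565 235.7522] [454 228  18  16 230]
[ 0.5381 -0.3198  0.142 ]
pad side [357.2598 173.1732] [350 168  16  11 127]
(array([ 0.5377, -0.3212,  0.1384]), np.float64(0.0018887938095675284))
bulb [0.487  0.0795 0.1   ]
stopper [0.6184 0.0141 0.052 ]
brownA [ 0.5807 -0.0845  0.128 ]
brownB [ 0.4075 -0.0955  0.128 ]
jar [0.7864 0.0616 0.085 ]
cork [ 0.7568 -0.0609  0.025 ]
lamp [0.6903 0.2975 0.1   ]
hinge end [ 0.6622 -0.2726  0.1   ]
[ 0.5761 -0.0846  0.01  ]
[ 0.3982 -0.1093  0.01  ]
[ 0.4832 -0.0926  0.    ]
```

```bash
cat >> h.py <<'E'
from scipy.spatial.transform import Rotation as Rn
def to(target):
    o=ctrl.get_obs(); w=o["eef_rot"]; R=Rn.from_quat([*w[1:],w[0]])
    d=R.inv().apply(np.array(target)-o["eef_pos"])/.15
    print("t",round(o["time_s"],2),"pos",o["eef_pos"].round(4),"travel total",d.round(3),"xax",R.as_matrix()[:,0].round(3),"zax",R.as_matrix()[:,2].round(3),"F",o["wrist_force"].round(1),"open",round(o["opening"],3))
E
R='{"travel":[0.196,-0.155,0],"dr":[0,0,0]}'; python3 -m handwheel '[{"travel":[0.196,-0.155,0],"dr":[0,0,0]},{"travel":[0.196,-0.155,0],"dr":[0,0,0]},{"travel":[0.196,-0.155,0],"dr":[0,0,0]},{"travel":[0.196,-0.155,0],"dr":[0,0,0]},{"travel":[0.196,-0.155,0],"dr":[0,0,0]},{"travel":[0.196,-0.155,0],"dr":[0,0,0]},{"travel":[0.196,-0.155,0],"dr":[0,0,0]},{"travel":[0.196,-0.155,0],"dr":[0,0,0]},{"travel":[0.196,-0.155,0],"dr":[0,0,0]},{"travel":[0.196,-0.155,0],"dr":[0,0,0]},{"travel":[0.196,-0.155,0],"dr":[0,0,0]},{"travel":[0.196,-0.155,0],"dr":[0,0,0]}]' 1
python3 -c "
from h import *
to([.4866,-.0897,.2])"
```

```text
time_s: 1.1
eef_pos: [0.4277, -0.1695, 0.2262]
eef_rot: [-0.003, 0.99, 0.138, -0.001]
wrist_force: [0.5, -0.6, -0.5]
opening: 0.999
t 1.1 pos [ 0.4277 -0.1695  0.2262] travel total [ 0.524 -0.403  0.177] xax [ 0.962  0.274 -0.002] zax [-0.003  0.006 -1.   ] F [ 0.5 -0.6 -0.5] open 0.999
```

```bash
python3 -m handwheel '[{"travel":[0.18,-0.14,0.05],"dr":[0,0,0]},{"travel":[0.18,-0.14,0.05],"dr":[0,0,0]},{"travel":[0.16,-0.12,0.05],"dr":[0,0,0]},{"travel":[0,0,0],"dr":[0,0,0]},{"travel":[0,0,0],"dr":[0,0,0]}]'
python3 -c "
from h import *
to([.4866,-.0897,.0915])
c=viewer.get_calibration('wrist'); im=viewer.camera('wrist')[:,:,::-1]; cv2.imwrite('pics/w1.png',im)
print(c['R'],c['t'],proj('wrist',np.array([.4866,-.0897,.128]),c),proj('wrist',np.array([.4866,-.0897,0.]),c))"
```

```text
time_s: 1.52
eef_pos: [0.4905, -0.0783, 0.2025]
eef_rot: [-0.004, 0.99, 0.143, -0.001]
wrist_force: [0.4, -0.3, -0.2]
opening: 0.999
t 1.52 pos [ 0.4905 -0.0783  0.2025] travel total [-0.046  0.071  0.739] xax [ 0.959  0.282 -0.   ] zax [-0.003  0.008 -1.   ] F [ 0.4 -0.3 -0.2] open 0.999
[[ 0.2821161  -0.9593494  -0.00769619]
 [-0.90643878 -0.26916752  0.32544981]
 [-0.31429165 -0.08483851 -0.94552799]] [-0.21098204  0.3907004   0.50168342] [333.58227088 267.33400555] [328.19211229 212.32390769]
```

View pics/w1.png

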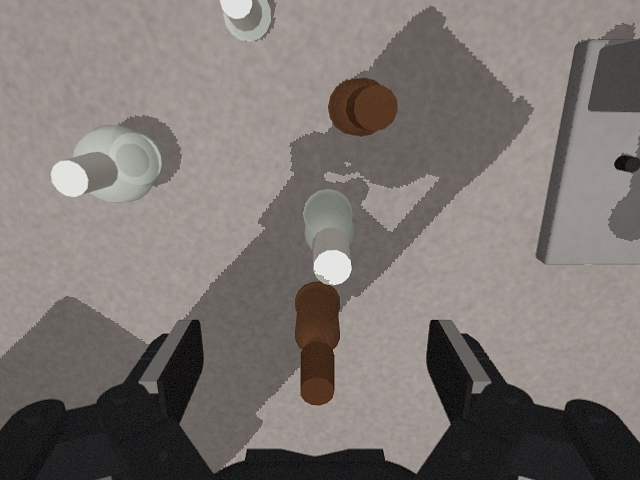

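The wrist view shows the adapter's cone top at (332,267), against a predicted (333.6,267.3), so the position holds to within about 1 mm. It sits centred between the jaws and the brown decoys are clear of it.

```bash
python3 -m handwheel '[{"travel":[-0.046,0.071,0],"dr":[0,0,0]},{"travel":[0,0,0],"dr":[0,0,0]},{"travel":[0,0,0.2],"dr":[0,0,0]},{"travel":[0,0,0.2],"dr":[0,0,0]},{"travel":[0,0,0.2],"dr":[0,0,0]},{"travel":[0,0,0],"dr":[0,0,0]},{"travel":[0,0,0],"dr":[0,0,0]}]'
python3 -c "
from h import *
to([.4866,-.0897,.0915])"
```

```text
time_s: 2.15
eef_pos: [0.4863, -0.0965, 0.1133]
eef_rot: [-0.002, 0.991, 0.137, 0.002]
wrist_force: [1.1, -1.4, 0.7]
opening: 1.002
t 2.15 pos [ 0.4863 -0.0965  0.1133] travel total [ 0.013 -0.042  0.146] xax [0.962 0.272 0.005] zax [ 0.003  0.005 -1.   ] F [ 1.1 -1.4  0.7] open 1.002
```

```bash
python3 -m handwheel '[{"travel":[0.012,-0.04,0.07],"dr":[0,0,0]},{"travel":[0,0,0.07],"dr":[0,0,0]},{"travel":[0,0,0],"dr":[0,0,0]},{"travel":[0,0,0],"dr":[0,0,0]},{"travel":[0,0,0],"dr":[0,0,0]}]'
python3 -c "
from h import *
to([.4866,-.0897,.0915])"
```

```text
time_s: 2.57
eef_pos: [0.4891, -0.0916, 0.0957]
eef_rot: [-0.0, 0.991, 0.136, 0.005]
wrist_force: [-0.3, 0.7, 0.2]
opening: 1.0
t 2.57 pos [ 0.4891 -0.0916  0.0957] travel total [-0.013 -0.017  0.028] xax [0.963 0.269 0.01 ] zax [ 0.01   0.002 -1.   ] F [-0.3  0.7  0.2] open 1.0
```

```bash
python3 -m handwheel '[{"travel":[-0.013,-0.017,0.028],"dr":[0,-0.02,0]},{"travel":[0,0,0],"dr":[0,0,0]},{"travel":[0,0,0],"dr":[0,0,0]}]'
python3 -c "
from h import *
to([.4866,-.0897,.0915])"
```

```text
time_s: 2.82
eef_pos: [0.4877, -0.0899, 0.0929]
eef_rot: [0.001, 0.991, 0.136, 0.001]
wrist_force: [-0.1, 0.0, 0.7]
opening: 0.998
t 2.82 pos [ 0.4877 -0.0899  0.0929] travel total [-0.007 -0.003  0.01 ] xax [0.963 0.27  0.001] zax [ 0.002 -0.002 -1.   ] F [-0.1  0.   0.7] open 0.998
```

Aligned to within about 1 mm, so I'll close the gripper.

```bash
python3 -m handwheel '[{"travel":[0,0,0],"dr":[0,0,0]},{"travel":[0,0,0],"dr":[0,0,0]},{"travel":[0,0,0],"dr":[0,0,0]},{"travel":[0,0,0],"dr":[0,0,0]},{"travel":[0,0,0],"dr":[0,0,0]},{"travel":[0,0,0],"dr":[0,0,0]},{"travel":[0,0,0],"dr":[0,0,0]},{"travel":[0,0,0],"dr":[0,0,0]},{"travel":[0,0,0],"dr":[0,0,0]},{"travel":[0,0,0],"dr":[0,0,0]},{"travel":[0,0,0],"dr":[0,0,0]},{"travel":[0,0,0],"dr":[0,0,0]}]' -1
python3 -c "
from h import *
to([.4866,-.0897,.0915])"
```

```text
time_s: 3.82
eef_pos: [0.4883, -0.0899, 0.0938]
eef_rot: [0.001, 0.991, 0.136, 0.001]
wrist_force: [0.5, 0.8, -0.7]
opening: 0.267
t 3.82 pos [ 0.4883 -0.0899  0.0938] travel total [-0.011 -0.004  0.015] xax [0.963 0.27  0.002] zax [ 0.003 -0.003 -1.   ] F [ 0.5  0.8 -0.7] open 0.267
```

Gripped: opening 0.267 is about 23 mm, which matches the cone. Lifting.

```bash
python3 -m handwheel '[{"travel":[0,0,-0.1],"dr":[0,0,0]},{"travel":[0,0,-0.18],"dr":[0,0,0]},{"travel":[0,0,-0.18],"dr":[0,0,0]},{"travel":[0,0,-0.18],"dr":[0,0,0]},{"travel":[0,0,-0.18],"dr":[0,0,0]},{"travel":[0,0,-0.18],"dr":[0,0,0]},{"travel":[0,0,-0.18],"dr":[0,0,0]},{"travel":[0,0,0],"dr":[0,0,0]},{"travel":[0,0,0],"dr":[0,0,0]}]'
python3 -c "
from h import *
to([.597,.265,.25])"
```

```text
time_s: 4.57
eef_pos: [0.4836, -0.0883, 0.2731]
eef_rot: [-0.002, 0.991, 0.136, -0.005]
wrist_force: [-0.6, -0.4, -3.9]
opening: 0.271
t 4.57 pos [ 0.4836 -0.0883  0.2731] travel total [ 1.364 -2.064  0.151] xax [ 0.963  0.269 -0.009] zax [-0.01   0.002 -1.   ] F [-0.6 -0.4 -3.9] open 0.271
```

```bash
python3 -m handwheel '[{"travel":[0.05,-0.08,0],"dr":[0,0,0]},{"travel":[0.1,-0.15,0],"dr":[0,0,0]},{"travel":[0.1,-0.15,0],"dr":[0,0,0]},{"travel":[0.1,-0.15,0],"dr":[0,0,0]},{"travel":[0.1,-0.15,0],"dr":[0,0,0]},{"travel":[0.1,-0.15,0],"dr":[0,0,0]},{"travel":[0.1,-0.15,0],"dr":[0,0,0]},{"travel":[0.1,-0.15,0],"dr":[0,0,0]},{"travel":[0.1,-0.15,0],"dr":[0,0,0]},{"travel":[0.1,-0.15,0],"dr":[0,0,0]},{"travel":[0.1,-0.15,0],"dr":[0,0,0]},{"travel":[0.1,-0.15,0],"dr":[0,0,0]},{"travel":[0.1,-0.15,0],"dr":[0,0,0]},{"travel":[0.06,-0.1,0],"dr":[0,0,0]},{"travel":[0,0,0],"dr":[0,0,0]},{"travel":[0,0,0],"dr":[0,0,0]},{"travel":[0,0,0],"dr":[0,0,0]}]'
python3 -c "
from h import *
to([.597,.265,.22])"
```

```text
time_s: 5.98
eef_pos: [0.5842, 0.2645, 0.2353]
eef_rot: [-0.002, 0.991, 0.134, -0.028]
wrist_force: [-0.6, 0.3, -0.9]
opening: 0.268
t 5.98 pos [0.5842 0.2645 0.2353] travel total [0.088 0.021 0.097] xax [ 0.963  0.265 -0.055] zax [-0.056 -0.004 -0.998] F [-0.6  0.3 -0.9] open 0.268
```

```bash
python3 -m handwheel '[{"travel":[0.04,0.01,0],"dr":[0,0.055,0]},{"travel":[0.04,0.01,0],"dr":[0,0.055,0]},{"travel":[0,0,0],"dr":[0,0,0]},{"travel":[0,0,0],"dr":[0,0,0]},{"travel":[0,0,0],"dr":[0,0,0]}]'
python3 -c "
from h import *
to([.597,.265,.22])
for n in ('side','top'): cv2.imwrite('pics/'+n+'1.png',viewer.camera(n)[:,:,::-1])
s=cv2.imread('pics/side1.png');t=cv2.imread('pics/top1.png')
cr=lambda im,x,y: cv2.resize(im[y:y+150,x:x+100],None,fx=4,fy=4,interpolation=cv2.INTER_CUBIC)
cv2.imwrite('pics/c2.png',np.hstack([cr(s,200,245),cr(t,150,130)]))"
```

```text
time_s: 6.4
eef_pos: [0.5944, 0.2595, 0.2306]
eef_rot: [-0.005, 0.991, 0.131, -0.003]
wrist_force: [-0.4, 0.1, -2.0]
opening: 0.265
t 6.4 pos [0.5944 0.2595 0.2306] travel total [ 0.026 -0.03   0.071] xax [ 0.966  0.26  -0.005] zax [-0.007  0.008 -1.   ] F [-0.4  0.1 -2. ] open 0.265
```

View pics/c2.png

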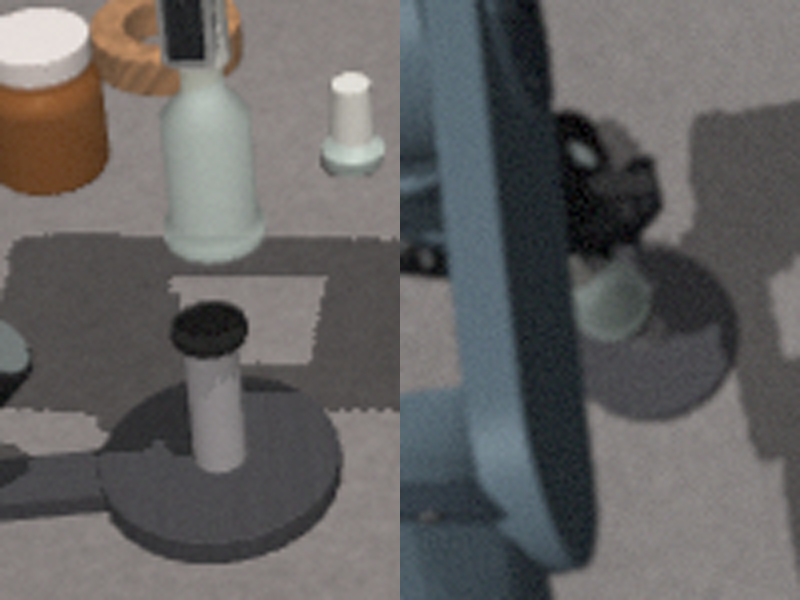

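```bash
python3 - <<'E'
from h import *
np.set_printoptions(precision=4,suppress=True)
for z in(.09,.085,.02): print('post',z,proj('side',np.array([.597,.265,z])),proj('top',np.array([.597,.265,z])))
f=np.array([.5944,.2595,.1368]); print('foot',proj('side',f))
# rim points of foot
a=np.linspace(0,6.28,60); q=np.array([proj('side',f+[.022*np.cos(x),.022*np.sin(x),0]) for x in a]); print('foot l/r/bottom',q[:,0].min(),q[:,0].max(),q[:,1].max())
P=np.array([.597,.265,.09]); q=np.array([proj('side',P+[.017*np.cos(x),.017*np.sin(x),0]) for x in a]); print('cap l/r/t/b',q.min(0),q.max(0))
# base ellipse top view from first image
t=cv2.imread('pics/top0.png'); 
q=np.array([proj('top',np.array([.597,.265,.014])+[.055*np.cos(x),.055*np.sin(x),0]) for x in a]); print('base l/t r/b',q.min(0),q.max(0))
g=cv2.cvtColor(t,cv2.COLOR_BGR2GRAY); print('row213',g[213,180:245]); print('col215',g[180:245,218])
E
```

```text
post 0.09 [251.4307 324.8216] [205.3365 207.2375]
post 0.085 [251.6341 327.0358] [205.8186 207.6435]
post 0.02 [254.1835 354.7346] [211.7023 212.5965]
foot [252.1049 301.837 ]
foot l/r/bottom 239.17843406685725 264.98241525150416 309.8132039085402
cap l/r/t/b [241.6653 318.6542] [261.1697 331.1819]
base l/t r/b [190.4404 191.4824] [234.111  234.8587]
row213 [123 126 126 123 123 123 119 119 123 117 108  86  67  65  69  70  65  72
  74  64  61  46  35  33  30  25  34  31  36  42  60  63  67  66  64  60
  57  49  58  65  70  71  66  75  71  75  74  73  74  72  65  74  70  62
  79 109 122 125 124 127 124 123 121 128 125]
col215 [122 120 121 125 126 122 125 124 123 121 122 122  96  78  69  67  72  72
  70  63  67  44  42  32  45  44  45  44  47  44  47  38  46  58  69  70
  71  73  71  76  69  68  73  76  77  67  75  71  74  64  66  73  66  62
  81 109 124 121 124 124 124 127 125 121 123]
```

The adapter hangs upright over the post. In the side view its foot spans columns 240.8–266.3 and the cap 242.8–262. Both are offset from the projections by the same 1 px or so, so the relative alignment is trusted.

```bash
python3 -m handwheel '[{"travel":[0.03,-0.03,0.05],"dr":[-0.018,0.009,0]},{"travel":[0,0,0.05],"dr":[0,0,0]},{"travel":[0,0,0.05],"dr":[0,0,0]},{"travel":[0,0,0.03],"dr":[0,0,0]},{"travel":[0,0,0],"dr":[0,0,0]},{"travel":[0,0,0],"dr":[0,0,0]},{"travel":[0,0,0],"dr":[0,0,0]}]'
python3 -c "
from h import *
to([.598,.265,.1838])"
```

```text
time_s: 7.08
eef_pos: [0.5972, 0.2661, 0.1995]
eef_rot: [0.0, 0.991, 0.132, -0.001]
wrist_force: [-0.1, 0.7, -1.7]
opening: 0.267
t 7.08 pos [0.5972 0.2661 0.1995] travel total [0.003 0.008 0.105] xax [ 0.965  0.261 -0.002] zax [-0.002 -0.001 -1.   ] F [-0.1  0.7 -1.7] open 0.267
```

```bash
python3 -m handwheel '[{"travel":[0.003,0.007,0.04],"dr":[0,0,0]},{"travel":[0,0,0.03],"dr":[0,0,0]},{"travel":[0,0,0.01],"dr":[0,0,0]},{"travel":[0,0,0],"dr":[0,0,0]},{"travel":[0,0,0],"dr":[0,0,0]},{"travel":[0,0,0],"dr":[0,0,0]}]'
python3 -c "
from h import *
to([.598,.265,.1838])"
```

```text
time_s: 7.58
eef_pos: [0.5984, 0.2649, 0.1869]
eef_rot: [0.0, 0.991, 0.131, -0.0]
wrist_force: [-0.8, 0.9, -1.0]
opening: 0.263
t 7.58 pos [0.5984 0.2649 0.1869] travel total [-0.002 -0.001  0.02 ] xax [ 0.965  0.261 -0.001] zax [-0.001 -0.001 -1.   ] F [-0.8  0.9 -1. ] open 0.263
```

```bash
python3 -m handwheel '[{"travel":[0,0,0.012],"dr":[0,0,0]},{"travel":[0,0,0.012],"dr":[0,0,0]},{"travel":[0,0,0],"dr":[0,0,0]},{"travel":[0,0,0],"dr":[0,0,0]},{"travel":[0,0,0],"dr":[0,0,0]}]'
python3 -c "
from h import *
to([.598,.265,.1838])
s=viewer.camera('side')[:,:,::-1];cv2.imwrite('pics/c3.png',cv2.resize(s[255:405,200:310],None,fx=4,fy=4,interpolation=cv2.INTER_CUBIC))"
```

```text
time_s: 8.0
eef_pos: [0.599, 0.2651, 0.184]
eef_rot: [0.0, 0.991, 0.131, 0.001]
wrist_force: [1.2, 0.5, -2.7]
opening: 0.271
t 8.0 pos [0.599  0.2651 0.184 ] travel total [-0.007 -0.001  0.001] xax [0.965 0.261 0.001] zax [ 0.001 -0.    -1.   ] F [ 1.2  0.5 -2.7] open 0.271
```

View pics/c3.png

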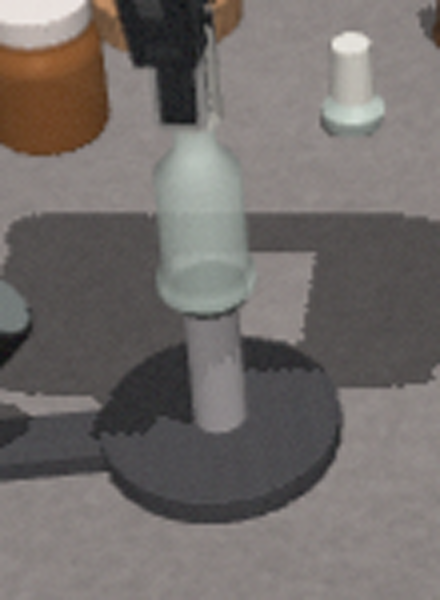

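The foot (columns about 157–256 of the crop) is centred over the cap to within 1–2 mm and is about to touch. I'll lower it gently until the force shows contact.

```bash
python3 -m handwheel '[{"travel":[-0.005,0,0.012],"dr":[0,0,0]},{"travel":[0,0,0],"dr":[0,0,0]},{"travel":[0,0,0],"dr":[0,0,0]},{"travel":[0,0,0],"dr":[0,0,0]}]'; python3 -m handwheel '[{"travel":[0,0,0.01],"dr":[0,0,0]},{"travel":[0,0,0],"dr":[0,0,0]},{"travel":[0,0,0],"dr":[0,0,0]},{"travel":[0,0,0],"dr":[0,0,0]}]'
python3 -c "
from h import *
to([.597,.265,.1838])"
```

```text
time_s: 8.38
eef_pos: [0.5996, 0.2653, 0.1845]
eef_rot: [-0.0, 0.991, 0.132, 0.003]
wrist_force: [-0.4, -0.6, -1.7]
opening: 0.267
time_s: 8.72
eef_pos: [0.6003, 0.2656, 0.1839]
eef_rot: [-0.0, 0.991, 0.132, 0.004]
wrist_force: [0.4, -0.5, -0.2]
opening: 0.266
t 8.72 pos [0.6003 0.2656 0.1839] travel total [-0.022 -0.002  0.   ] xax [0.965 0.261 0.007] zax [ 0.007  0.002 -1.   ] F [ 0.4 -0.5 -0.2] open 0.266
```

```bash
python3 -m handwheel '[{"travel":[-0.02,0,0.01],"dr":[0,-0.013,0]},{"travel":[0,0,0.01],"dr":[0,0,0]},{"travel":[0,0,0.01],"dr":[0,0,0]}]'; python3 -m handwheel '[{"travel":[0,0,0.01],"dr":[0,0,0]},{"travel":[0,0,0.01],"dr":[0,0,0]}]'
python3 -c "
from h import *
to([.597,.265,.1838])"
```

```text
time_s: 8.97
eef_pos: [0.6003, 0.2656, 0.1838]
eef_rot: [-0.0, 0.991, 0.131, 0.004]
wrist_force: [-3.1, -1.5, 9.3]
opening: 0.263
time_s: 9.13
eef_pos: [0.6004, 0.2657, 0.1838]
eef_rot: [-0.0, 0.991, 0.132, 0.005]
wrist_force: [-3.7, -0.7, 9.5]
opening: 0.268
t 9.13 pos [0.6004 0.2657 0.1838] travel total [-0.023 -0.002 -0.   ] xax [0.965 0.261 0.01 ] zax [ 0.009  0.002 -1.   ] F [-3.7 -0.7  9.5] open 0.268
```

Contact: about 10 N upward with z steady at 0.184, which matches a foot height of 0.090. I'll relax the push and then open.

```bash
python3 -m handwheel '[{"travel":[0,0,0],"dr":[0,0,0]},{"travel":[0,0,0],"dr":[0,0,0]},{"travel":[0,0,0],"dr":[0,0,0]}]';  python3 -m handwheel '[{"travel":[0,0,0],"dr":[0,0,0]},{"travel":[0,0,0],"dr":[0,0,0]},{"travel":[0,0,0],"dr":[0,0,0]},{"travel":[0,0,0],"dr":[0,0,0]},{"travel":[0,0,0],"dr":[0,0,0]},{"travel":[0,0,0],"dr":[0,0,0]},{"travel":[0,0,0],"dr":[0,0,0]},{"travel":[0,0,0],"dr":[0,0,0]}]' 1
python3 -c "
from h import *
to([.597,.265,.1838])"
```

```text
time_s: 9.38
eef_pos: [0.6001, 0.2656, 0.1839]
eef_rot: [-0.0, 0.991, 0.132, 0.005]
wrist_force: [1.3, 0.8, 2.9]
opening: 0.268
time_s: 10.05
eef_pos: [0.5993, 0.2653, 0.182]
eef_rot: [-0.0, 0.991, 0.132, 0.003]
wrist_force: [-0.6, -0.4, -0.2]
opening: 0.998
t 10.05 pos [0.5993 0.2653 0.182 ] travel total [-0.016 -0.002 -0.012] xax [0.965 0.261 0.006] zax [ 0.006  0.001 -1.   ] F [-0.6 -0.4 -0.2] open 0.998
```

```bash
python3 -m handwheel '[{"travel":[0,0,-0.06],"dr":[0,0,0]},{"travel":[0,0,-0.1],"dr":[0,0,0]},{"travel":[0,0,-0.12],"dr":[0,0,0]},{"travel":[0,0,-0.18],"dr":[0,0,0]},{"travel":[0,0,-0.18],"dr":[0,0,0]},{"travel":[0,0,-0.18],"dr":[0,0,0]},{"travel":[0,0,-0.18],"dr":[0,0,0]},{"travel":[0,0,0],"dr":[0,0,0]}]'
python3 -c "
from h import *
to([.538,-.32,.25])
for n in ('side','wrist'): cv2.imwrite('pics/'+n+'3.png',viewer.camera(n)[:,:,::-1])
s=cv2.imread('pics/side3.png');cv2.imwrite('pics/c4.png',np.hstack([cv2.resize(s[255:405,200:310],None,fx=3,fy=3),cv2.resize(cv2.imread('pics/wrist3.png'),(450,338))[:,:].copy() if 0 else cv2.copyMakeBorder(cv2.resize(cv2.imread('pics/wrist3.png'),(450,338)),0,112,0,0,cv2.BORDER_CONSTANT)]))
"
```

```text
time_s: 10.72
eef_pos: [0.5968, 0.2648, 0.3406]
eef_rot: [0.0, 0.991, 0.132, 0.001]
wrist_force: [0.5, 1.0, 1.3]
opening: 1.001
t 10.72 pos [0.5968 0.2648 0.3406] travel total [-1.397  3.661  0.603] xax [0.965 0.261 0.002] zax [ 0.002  0.    -1.   ] F [0.5 1.  1.3] open 1.001
```

View pics/c4.png

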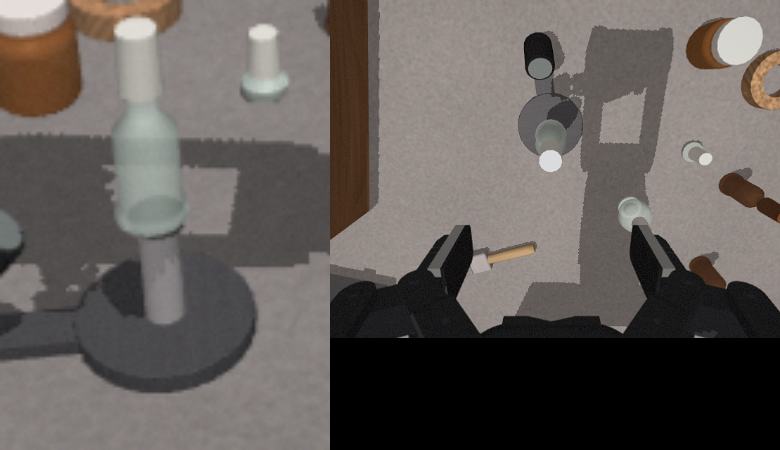

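```bash
python3 - <<'E'
from h import *
g=cv2.cvtColor(cv2.imread('pics/wrist3.png'),cv2.COLOR_BGR2GRAY); c=viewer.get_calibration('wrist')
m=(g>200).astype(np.uint8); m[:,:270]=0;m[:,360:]=0
n,l,s,q=cv2.connectedComponentsWithStats(m); k=1+np.argmax(s[1:,4]); print(s[k],q[k],plane('wrist',q[k],.218,c))
b=cv2.imread('pics/side3.png'); gs=cv2.cvtColor(b,cv2.COLOR_BGR2GRAY); m=(gs>160).astype(np.uint8);m[:,:230]=0;m[:,265:]=0
n,l,s,q=cv2.connectedComponentsWithStats(m); k=1+np.argmax(s[1:,4]); print(s[k],q[k]); 
for x in(.597,.600,.603): print(x,proj('side',np.array([x,.265,.198])))
# other: lever axis from the first top image
for uv,z in(((463-0.24,235.75),.144),((446,195),.109)): print(plane('top',uv,z))
E
```

```text
[298 213  32  31 773] [313.28978008 228.23415265] [0.59853332 0.2670166  0.218     ]
[255   5  10  67 548] [260.26277372  34.64416058]
0.597 [246.76050147 273.79416392]
0.6 [245.06881893 273.52250825]
0.603 [243.37994258 273.2512826 ]
[ 0.53782909 -0.31909473  0.144     ]
[ 0.63697018 -0.29330936  0.109     ]
```

The adapter stands upright on the post. Its cone top is at (0.5985, 0.267), within 3 mm of the post axis, and the robot is clear of it. Next I'll shut the fingers and move over the pad.

```bash
python3 -m handwheel '[{"travel":[-0.04,0.1,0],"dr":[0,0,0]},{"travel":[-0.075,0.2,0],"dr":[0,0,0]},{"travel":[-0.075,0.2,0],"dr":[0,0,0]},{"travel":[-0.075,0.2,0],"dr":[0,0,0]},{"travel":[-0.075,0.2,0],"dr":[0,0,0]},{"travel":[-0.075,0.2,0],"dr":[0,0,0]},{"travel":[-0.075,0.2,0],"dr":[0,0,0]},{"travel":[-0.075,0.2,0],"dr":[0,0,0]},{"travel":[-0.075,0.2,0],"dr":[0,0,0]},{"travel":[-0.075,0.2,0],"dr":[0,0,0]},{"travel":[-0.075,0.2,0],"dr":[0,0,0]},{"travel":[-0.075,0.2,0],"dr":[0,0,0]},{"travel":[-0.075,0.2,0],"dr":[0,0,0]},{"travel":[-0.075,0.2,0],"dr":[0,0,0]},{"travel":[-0.075,0.2,0],"dr":[0,0,0]},{"travel":[-0.075,0.2,0],"dr":[0,0,0]},{"travel":[-0.075,0.2,0],"dr":[0,0,0]},{"travel":[0,0,0],"dr":[0,0,0]},{"travel":[0,0,0],"dr":[0,0,0]}]' -1
python3 -c "
from h import *
to([.535,-.32,.2])"
```

```text
time_s: 12.4
eef_pos: [0.5201, -0.2918, 0.3032]
eef_rot: [-0.009, 0.991, 0.131, -0.027]
wrist_force: [-0.1, 0.1, -0.1]
opening: -0.001
t 12.4 pos [ 0.5201 -0.2918  0.3032] travel total [0.081 0.225 0.68 ] xax [ 0.964  0.261 -0.051] zax [-0.055  0.011 -0.998] F [-0.1  0.1 -0.1] open -0.001
```

```bash
python3 -m handwheel '[{"travel":[0.04,0.11,0.14],"dr":[-0.024,0.05,0]},{"travel":[0.04,0.11,0.14],"dr":[-0.024,0.05,0]},{"travel":[0,0,0.14],"dr":[0,0,0]},{"travel":[0,0,0.14],"dr":[0,0,0]},{"travel":[0,0,0],"dr":[0,0,0]},{"travel":[0,0,0],"dr":[0,0,0]},{"travel":[0,0,0],"dr":[0,0,0]}]'
python3 -c "
from h import *
to([.535,-.32,.16])
c=viewer.get_calibration('wrist');im=viewer.camera('wrist')[:,:,::-1];cv2.imwrite('pics/w5.png',im)
print(proj('wrist',np.array([.538,-.3195,.144]),c))"
```

```text
time_s: 12.98
eef_pos: [0.5351, -0.3166, 0.2105]
eef_rot: [-0.004, 0.991, 0.132, -0.001]
wrist_force: [-0.4, -0.5, -0.1]
opening: 0.002
t 12.98 pos [ 0.5351 -0.3166  0.2105] travel total [-0.006  0.024  0.336] xax [ 0.965  0.261 -0.001] zax [-0.003  0.007 -1.   ] F [-0.4 -0.5 -0.1] open 0.002
[323.33860799 257.92891173]
```

View pics/w5.png

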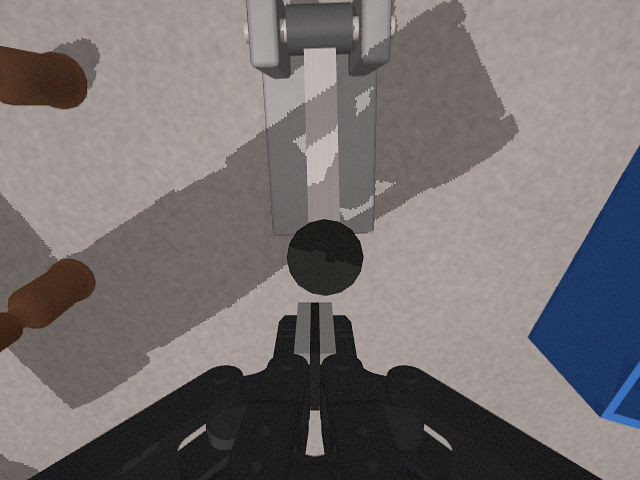

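The pad is at (325,257) against a predicted (323,258), and its bar runs along the tool's x axis. The shut fingers are over the pad, so I'll descend to just above it.

```bash
python3 -m handwheel '[{"travel":[-0.005,0.022,0.1],"dr":[-0.013,0,0]},{"travel":[0,0,0.1],"dr":[0,0,0]},{"travel":[0,0,0.08],"dr":[0,0,0]},{"travel":[0,0,0.05],"dr":[0,0,0]},{"travel":[0,0,0],"dr":[0,0,0]},{"travel":[0,0,0],"dr":[0,0,0]}]'
python3 -c "
from h import *
to([.534,-.32,.109])"
```

```text
time_s: 13.53
eef_pos: [0.54, -0.3216, 0.1691]
eef_rot: [0.006, 0.991, 0.133, 0.004]
wrist_force: [0.4, -0.3, 0.5]
opening: 0.001
t 13.53 pos [ 0.54   -0.3216  0.1691] travel total [-0.039 -0.026  0.4  ] xax [0.964 0.264 0.007] zax [ 0.01 -0.01 -1.  ] F [ 0.4 -0.3  0.5] open 0.001
```

```bash
python3 -m handwheel '[{"travel":[-0.035,-0.02,0.06],"dr":[0.02,-0.015,0]},{"travel":[0,0,0.06],"dr":[0,0,0]},{"travel":[0,0,0.06],"dr":[0,0,0]},{"travel":[0,0,0.06],"dr":[0,0,0]},{"travel":[0,0,0.03],"dr":[0,0,0]}]'
python3 -c "
from h import *
to([.534,-.32,.109])"
```

```text
time_s: 13.95
eef_pos: [0.5352, -0.3223, 0.1297]
eef_rot: [0.003, 0.991, 0.133, 0.001]
wrist_force: [-2.9, 0.8, 5.0]
opening: -0.003
t 13.95 pos [ 0.5352 -0.3223  0.1297] travel total [-0.004 -0.018  0.138] xax [0.964 0.265 0.001] zax [ 0.003 -0.007 -1.   ] F [-2.9  0.8  5. ] open -0.003
```

Contact at 5 N and z = 0.130. Continuing gently.

```bash
python3 -m handwheel '[{"travel":[0,-0.01,0.035],"dr":[0,0,0]},{"travel":[0,0,0.035],"dr":[0,0,0]},{"travel":[0,0,0.03],"dr":[0,0,0]},{"travel":[0,0,0.03],"dr":[0,0,0]}]'
python3 -c "
from h import *
to([.534,-.32,.109])"
```

```text
time_s: 14.28
eef_pos: [0.5336, -0.3226, 0.1097]
eef_rot: [0.004, 0.991, 0.133, -0.0]
wrist_force: [-3.6, 0.9, 7.9]
opening: 0.001
t 14.28 pos [ 0.5336 -0.3226  0.1097] travel total [ 0.007 -0.016  0.005] xax [ 0.964  0.264 -0.002] zax [ 0.    -0.008 -1.   ] F [-3.6  0.9  7.9] open 0.001
```

Now at z = 0.1097 and 7.9 N, which is halfway. I'll hold with small pushes and watch that it settles.

```bash
python3 -m handwheel '[{"travel":[0,0,0.012],"dr":[0,0,0]},{"travel":[0,0,0.012],"dr":[0,0,0]},{"travel":[0,0,0.012],"dr":[0,0,0]}]'; python3 -m handwheel '[{"travel":[0,0,0.01],"dr":[0,0,0]},{"travel":[0,0,0.01],"dr":[0,0,0]},{"travel":[0,0,0.01],"dr":[0,0,0]}]'
```

```text
time_s: 14.53
eef_pos: [0.5333, -0.3227, 0.1045]
eef_rot: [0.004, 0.991, 0.133, -0.001]
wrist_force: [-3.4, 1.2, 8.3]
opening: -0.004
time_s: 14.78
eef_pos: [0.5332, -0.3227, 0.1015]
eef_rot: [0.004, 0.991, 0.133, -0.001]
wrist_force: [-3.2, 2.1, 9.1]
opening: -0.002
```

```bash
python3 -m handwheel '[{"travel":[0,0,-0.03],"dr":[0,0,0]},{"travel":[0,0,-0.01],"dr":[0,0,0]},{"travel":[0,0,0],"dr":[0,0,0]}]'; python3 -m handwheel '[{"travel":[0,0,0.003],"dr":[0,0,0]},{"travel":[0,0,0.003],"dr":[0,0,0]},{"travel":[0,0,0.003],"dr":[0,0,0]},{"travel":[0,0,0.003],"dr":[0,0,0]}]'
```

```text
time_s: 15.03
eef_pos: [0.5336, -0.3226, 0.109]
eef_rot: [0.004, 0.991, 0.133, -0.001]
wrist_force: [-3.2, 2.6, 7.1]
opening: 0.001
time_s: 15.37
eef_pos: [0.5336, -0.3226, 0.1093]
eef_rot: [0.004, 0.991, 0.133, -0.001]
wrist_force: [-2.4, 1.2, 7.3]
opening: 0.001
```

It is steady at z = 0.1093 and 7.3 N. One final look before handing in.

```bash
python3 - <<'E'
from h import *
for i in range(8):
    im=viewer.camera('side')[:,:,::-1]
    if i%3==0: to([.534,-.32,.109])
t=viewer.camera('top')[:,:,::-1]
a=im[90:390,170:430]; b=t[130:280,150:480]
cv2.imwrite('pics/fin.png',np.vstack([cv2.resize(a,(390,450)).copy() if 0 else a.repeat(1,0),np.zeros((0,260,3),np.uint8)]))
cv2.imwrite('pics/fin.png',cv2.resize(im[100:400,170:430],None,fx=2,fy=2))
E
```

```text
t 15.42 pos [ 0.5337 -0.3226  0.1093] travel total [ 0.007 -0.016  0.002] xax [ 0.964  0.264 -0.003] zax [-0.001 -0.008 -1.   ] F [-2.9  0.3  6.7] open 0.004
t 15.57 pos [ 0.5336 -0.3226  0.1093] travel total [ 0.007 -0.016  0.002] xax [ 0.965  0.264 -0.003] zax [-0.001 -0.008 -1.   ] F [-2.2  1.3  7.5] open -0.003
t 15.72 pos [ 0.5336 -0.3226  0.1093] travel total [ 0.007 -0.016  0.002] xax [ 0.965  0.264 -0.003] zax [-0.001 -0.008 -1.   ] F [-2.8  0.6  7.6] open 0.0
```

View pics/fin.png

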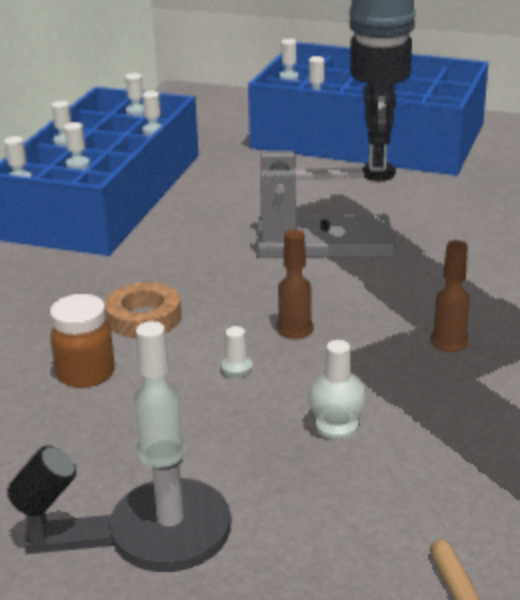

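The lever is level, which is halfway, with the fingertips on its pad at (378,172). The adapter stands upright on the post at (158,400), and the bystanders are where they were. Handing in.

```bash
python3 -c "
from bench import ctrl
print(ctrl.hand_in())"
```

```text
the job is handed in; nothing more can be done
None
```

The adapter is standing upright on the post, released, and the robot is holding the enabling lever about halfway down. I handed the job in at about 15.8 s of the 51 s limit; no verdict is reported.

- **Adapter:** I set it down until the wrist force rose to about 10 N, eased off, and let go. Afterwards the wrist camera put its cone top about 2–3 mm off the post axis, while the side view suggested about 4 mm. They disagree slightly, but both are inside the 10 mm limit.
- **Lever:** My last checks showed the fingertips steady at z = 0.109 m with about 7 N of push, and the lever level in the picture. While settling it dipped briefly to z = 0.1015 m, which I estimate at 0.33 rad, well short of the 0.45 rad trip. I then eased it back to halfway.
- **Bystanders:** The jar, cork ring, stopper and bulb looked unmoved in the final picture. The brush was only partly in view, and the robot never went near it.

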